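Flat the gessoed panel on the table easel

ROBOT

A 6-joint arm with a two-finger parallel gripper is mounted at the origin on the work surface. World frame = base frame: x ahead of the robot, y to its left, z up, the work surface at z = 0. Lengths are in mm, angles in degrees, forces in N, time in s.
With the tool pointing down it reaches from about 350 to 950 mm from the base axis. Payload 17.4 kg.
Tool frame: the origin (TCP) lies midway between the tips of the shut fingers; the grasp point (between the pads) lies 19 mm behind it; z points along the fingers, y is the line along which they close (so a half turn about z gives the same grasp; the last joint's range is limited). The gripper opens to 93 mm and grips with 3 to 60 N. Pads are 15 mm wide; open, the fingers measure 128 mm over their backs; the gripper's body (75 mm by 188 mm) begins 65 mm behind the grasp point.
Start: joints at [71.402, 6.646, 82.598, -0, 90.757, -2.166], TCP at [190.955, 647.432, 218.646] pointing down, gripper open.
Joint ranges: [-162.19, 162.19], [-47.58, 125.68], [4.15, 143.07], [-65.23, 245.23], [0.69, 171.88], [-170.13, 170.13]. Speed limits (degrees/s): [108.29, 108.29, 127.2, 180, 180, 180].

INTERFACE

Orientations are given as a 3x3 rotation matrix whose columns are the frame's x, y, z axes.
In Python, from station import bot gives the robot as it stands. The module is installed in compiled form; this text tells all that it offers.
- The arm moves only by the shell command python3 -m pendant 'ROWS'. ROWS is JSON, a list of rows, each an object of numbers: "x", "y", "z": the shift along the world's x, y, z in mm; "roll": the turn about the world's z in rad; "grip": the opening, from 0 (shut) to 1 (fully open). A call has 1 to 10 rows; each row shifts and turns the commanded pose from where the row before left it; what a row does not reach is not made up. A row lasts 1/8 s, in which the tool goes at most 62.5 mm and 10.7 degrees, less where a joint would pass 70% of its speed; a pose out of reach is approached as far as the arm can. A call is refused whole if a number of a shift passes 62.5 or a number of a turn 0.188, either way. A call with a gripper value outside its range is refused whole. The fingers move at their own pace and stop on an object; the grip force is fixed at half the most. Time passes only in rows, so rows that do not move let the fingers close. It gives the time, the measured TCP pose, the force, the opening and the grip force at its end, in the units of the state.
- bot.get_state(): the state, without advancing time (a new reading comes with each control period).
- bot.camera(name): name is "scene" or "top"; returns a dict with "color" (480x640x3 uint8, red, green, blue), "range_z" (480x640 float32, mm along the optical axis (not along the pixel's ray), 0 where there is no reading), "mtx" (3x3 intrinsics, pixels), "origin" and "attitude" of the camera in the world. Camera axes: x right, y up, looking along -z (the intrinsics and any distortion apply to the point x, -y, -z); pixel columns grow to the right and rows downward; lengths in mm; the calibration is good to about 2 mm. A picture is of the moment at which its call begins.
- bot.hand_in(): hands the job in; it is judged then, once.
The state is a dict: "time": time; "joints": joint angles; "qvel": joint speeds; "joint_torque": joint torques, N m; "tool_pos": TCP position; "ee_rot": TCP orientation; "ft_force": force on the tool from outside, world axes, zero at the start; "wrist_torque": the same for the moment, N m; "opening": finger opening in mm; "grasp_force": force on a finger pad.
Only numpy, scipy, OpenCV 4.12 (cv2) and the standard library are available. Lean on these libraries where they do the work, as an engineer would, in place of code of your own. Each camera call takes 0.05 s, during which the arm holds its last target. There are 200 camera calls.

TASK

Slide the easel's top holder down until it sits on the top edge of the white panel, then take the hand sander from the tray and sand the face in two slow level strokes with about 10 N of steady pressure, each from the left edge of the panel to the right edge (left and right as the robot sees them) without lifting: first the upper half, just below the holder, then the lower half, just above the ledge, so that the two strokes overlap a little. Keep the sander flat on the sloping face with its length up and down the slope, and never bear down hard. Then lay it back in the tray, sanding face down and flat on the tray's floor beside the pack of sheets, leaving the panel in place under the holder and everything else where it stands.

Things in the scene. Friction and masses are not known exactly. Their poses are not given: they have to be found in the camera images.
- easel: Wooden table easel, fixed; its slope faces the robot and rises away from it at 30 deg to the table. 340 mm wide, 360 deep, 250 high. Origin: on the table under the middle of its base; x to its back, y to its left. A dark ledge, 340 mm wide, carries the panel's lower edge and stands 20 mm proud of the panel's face; a 40 mm wide mast runs up the middle behind the panel.
- holder (a joint): Top holder of the easel: dark wooden block on the mast, 60 mm wide, 50 long. Value in m along the slope, 0 at the top, growing downwards. Stays where it is left, slides at about 3 N; starts 25 to 60 mm clear of the panel's top edge and stops on that edge. A lip on its lower side then covers 12 mm of the panel's face and stands 14 mm proud of it.
- holder_foot (a point): Middle of the holder's lower side, which comes to rest on the panel's top edge (10 mm in front of the plane of the panel's back). x points up the slope, z out of it.
- holder_grip (a point): Grasp point inside the holder's black grip knob, on its middle line. Knob: 30 mm wide across the slope (y), 24 mm along the slope (x, up), standing 38 mm out from the holder's block, square to the slope (z). The point is 24 mm in front of the block and 14 mm below the knob's top.
- panel: Gessoed (white) cradled wood panel, 220 mm up the slope x 300 mm wide x 20 mm thick, 0.6 kg, standing loose on the ledge and lying against the easel's frame. Origin: centre of its back; x points up the slope, y to the left (as the robot sees it), z out of its face.
- panel_face (a point): Centre of the panel's white face (20 mm above panel's origin), same axes.
- sander: Hand sander: wooden plate 108 (x) x 72 mm (y), blue grip bar along x, 84 x 30 mm, 27 to 67 mm above the sanding face; under it a sponge pad 106 x 70 x 13 mm, brown abrasive. 0.18 to 0.34 kg. Origin: centre of the sanding face, pad uncompressed; z towards the grip. The pad yields 1 mm per 2 N, to 10 mm, then is solid: pushed with 10 N, the origin is 5 mm under the face.
- sander_grip (a point): Middle of the sander's grip bar, 50 mm above the sanding face; the bar is grasped across its 30 mm width (y).
- tray: Grey open tray, 250 x 160 mm, walls 24 mm high and 5 mm thick, floor 5 mm, fixed. Origin: centre of its underside; x along its length. The sander starts in its -x half with its length across the tray; the pack of sheets fills its +x half. It stands to the right or to the left of the easel (the palette is on the other side).
- sheets: Pack of brown abrasive sheets with a paper band, 75 x 115 x 12 mm, lying in the +x half of the tray. Origin: centre of its underside.
- palette: Wooden paint palette with dabs of colour, 210 x 150 x 10 mm, fixed, on the side of the easel where the tray is not. Origin: centre of its underside.
- tin: Tin of primer, 84 mm across, 104 mm high. Origin: centre of its underside. To be left alone.
- brush_can: Can of brushes, 80 mm across, 100 mm high, brushes up to 225 mm. Origin: centre of its underside. To be left alone.
- tube_red: Paint tube with a red band, lying, 110 x 42 x 22 mm. Origin: centre of its underside. To be left alone.
- tube_green: Paint tube with a green band, lying, 110 x 42 x 22 mm. Origin: centre of its underside. To be left alone.
- dust_brush: Wide dusting brush, lying, 170 x 70 x 21 mm. Origin: on its underside, where the handle meets the head. To be left alone.
Mind the look-alikes: they are no part of the job. Leave any green look-alike of the sander alone.

How it is judged:
By the outcome, as a careful person would: the job done as asked, in the order asked, and still so for the second after the job is handed in, with the robot touching nothing.
It also fails if it takes over 72 s, if anything falls off the work surface, if the arm or the gripper's body presses on something with over 40 N, if the wrist force passes 120 N, or if a joint passes its speed limit or range.

## Working session

There is one attempt and no reset: what is moved stays moved. The work goes in short steps, Python scripts to look and compute and a shell command to move; the robot and the scene stay as the last step left them, time stands still between calls to the robot, and variables do not carry over. Pictures are saved under pics/ and viewed, at most 10 in all, crops included, and the job is handed in when it is done.

```bash
mkdir -p pics; cat > h.py <<'E'
import numpy as np,cv2
from station import bot
def cam(n):
    c=bot.camera(n); return c
def world(c):
    K=c["mtx"];z=c["range_z"].astype(float);v,u=np.mgrid[0:480,0:640]
    p=np.stack([(u-K[0,2])/K[0,0]*z,-(v-K[1,2])/K[1,1]*z,-z],-1)
    w=p@np.array(c["attitude"]).T+np.array(c["origin"]); w[z<=0]=np.nan; return w
def save(c,n): cv2.imwrite("pics/"+n,c["color"][...,::-1])
def st():
    s=bot.get_state();print({k:np.round(s[k],2).tolist() for k in("time","tool_pos","ft_force","wrist_torque","opening","grasp_force")})
E
python3 - <<'E'
from h import *
for n in("scene","top"):
    c=cam(n);save(c,n+"0.png");np.savez(n+"0.npz",**c);print(n,[np.round(c[k],3).tolist() for k in c if k not in("color","range_z")])
st();print(bot.get_state()["ee_rot"])
E
```

```text
scene [[[535.723, 0.0, 317.306], [0.0, 535.723, 237.565], [0.0, 0.0, 1.0]], [1051.261, 716.357, 1336.97], [[-0.775, -0.5, 0.386], [0.632, -0.596, 0.496], [-0.018, 0.628, 0.778]]]
top [[[613.595, 0.0, 322.513], [0.0, 613.595, 238.654], [0.0, 0.0, 1.0]], [180.501, -7.48, 1535.992], [[0.018, 0.98, -0.198], [-1.0, 0.019, 0.003], [0.007, 0.198, 0.98]]]
{'time': 0.1, 'tool_pos': [190.91, 647.24, 217.97], 'ft_force': [0.67, -0.36, -0.15], 'wrist_torque': [0.0, 0.02, -0.03], 'opening': 92.7, 'grasp_force': 0.0}
[[-9.59143645e-01  2.82919372e-01 -3.11124408e-04]
 [ 2.82919543e-01  9.59143109e-01 -1.01403539e-03]
 [ 1.15225776e-05 -1.06062877e-03 -9.99999437e-01]]
```

View pics/scene0.png

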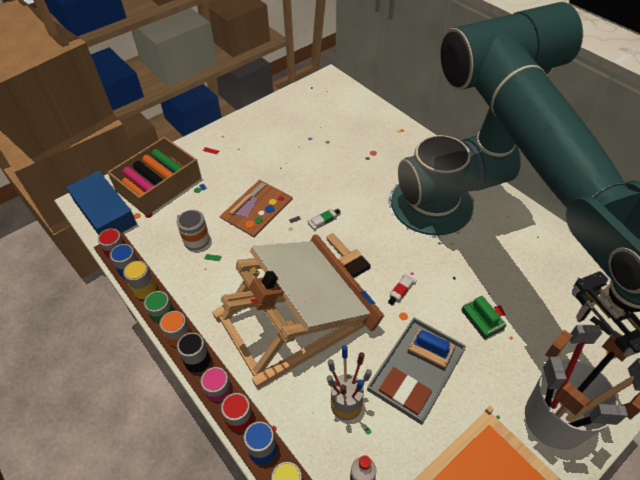

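View pics/top0.png

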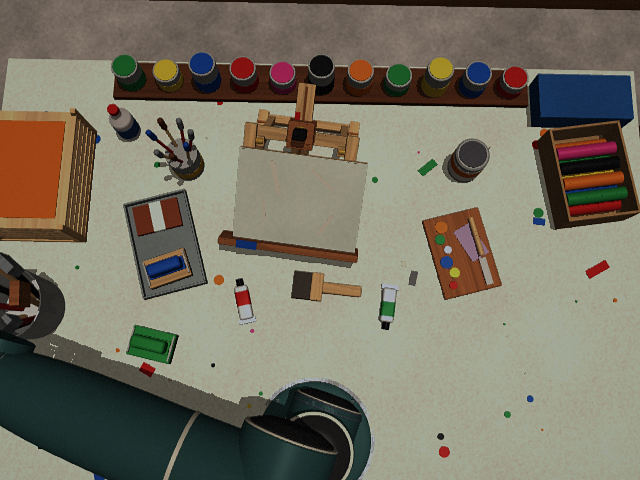

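The scene and top views agree. The tray is left of the easel, with the blue sander at top-view (168,267) and the sheets at (157,215). The panel is at (300,200), the holder knob at (300,133), and the brush can is behind the tray at (183,150). The green look-alike is at (153,345).

```bash
cat > m.py <<'E'
from h import *
cs={n:dict(np.load(n+"0.npz")) for n in("top","scene")}
for n,c in cs.items():
    w=world(c);hsv=cv2.cvtColor(c["color"],cv2.COLOR_RGB2HSV);H,S,V=[hsv[...,i].astype(int) for i in range(3)]
    print("==",n)
    # panel plane: seed window
    (a,b,d,e)=(255,345,175,225) if n=="top" else (280,310,270,295)
    P=w[d:e,a:b].reshape(-1,3);P=P[~np.isnan(P[:,0])]
    m=P.mean(0);nv=np.linalg.svd(P-m,full_matrices=False)[2][2];nv*=np.sign(nv[2])
    dist=(w-m)@nv
    roi=np.zeros((480,640),bool);roi[(slice(130,275),slice(200,390)) if n=="top" else (slice(230,340),slice(220,390))]=1
    mk=(abs(dist)<5)&(S<60)&roi
    k,l,s,_=cv2.connectedComponentsWithStats(mk.astype(np.uint8));mk=l==1+np.argmax(s[1:,4])
    Q=w[mk];m=np.median(Q,0);
    m0=Q.mean(0);nv=np.linalg.svd(Q-m0,full_matrices=False)[2][2];nv*=np.sign(nv[2])
    yax=np.cross(nv,[1,0,0]);
    # plane frame
    ey=np.array([0,1,0])-nv[1]*nv;ey/=np.linalg.norm(ey);ex=np.cross(ey,nv)
    uv=np.c_[(Q-m0)@ex,(Q-m0)@ey].astype(np.float32)
    r=cv2.minAreaRect(uv);c2=m0+r[0][0]*ex+r[0][1]*ey
    bx=cv2.boxPoints(r);bw=m0+bx[:,:1]*ex+bx[:,1:]*ey
    print("panel n",nv.round(4),"tilt",np.degrees(np.arccos(nv[2])).round(2),"yaw",np.degrees(np.arctan2(-nv[1],-nv[0])).round(2),"rect",np.round(r[1],1),round(r[2],2),"c",c2.round(1));print(bw.round(1).tolist())
    # blue grip
    g=(H>100)&(H<125)&(S>120)&(V>50);x,y=(168,267) if n=="top" else (432,345)
    k,l,s,_=cv2.connectedComponentsWithStats(g.astype(np.uint8))
    lab=np.bincount(l[y-8:y+9,x-8:x+9].ravel(),minlength=k);lab[0]=0;Q=w[l==lab.argmax()];Q=Q[~np.isnan(Q[:,0])]
    zt=np.percentile(Q[:,2],90);Q=Q[abs(Q[:,2]-zt)<6]
    r=cv2.minAreaRect(Q[:,:2].astype(np.float32));print("grip z",zt.round(1),np.round(r[0],1),np.round(r[1],1),round(r[2],1),len(Q))
    # knob
    kk=(V<45);y0,y1,x0,x1=(120,150,285,318) if n=="top" else (262,300,255,285)
    f=np.zeros_like(kk);f[y0:y1,x0:x1]=1;Q=w[kk&f];Q=Q[~np.isnan(Q[:,0])]
    q=np.c_[(Q-c2)@ex,(Q-c2)@ey,(Q-c2)@nv];print("knob slope coords pct",np.percentile(q,[2,10,50,90,98],axis=0).round(1).tolist())
    t=q[:,2]>np.percentile(q[:,2],90)-5;r=cv2.minAreaRect(q[t][:,:2].astype(np.float32));print("top",np.round(r[0],1),np.round(r[1],1),q[t][:,2].mean().round(1),"world",Q[t].mean(0).round(1))
    # tray outline: points z 15..30 grey around
    y0,y1,x0,x1=(185,305,118,212) if n=="top" else (315,425,362,470)
    f=np.zeros_like(kk);f[y0:y1,x0:x1]=1;T=f&(S<70)&(V<150)&(w[...,2]>-5)&(w[...,2]<32)
    Q=w[T];r=cv2.minAreaRect(Q[(Q[:,2]>17)][:,:2].astype(np.float32));print("tray",np.round(r[0],1),np.round(r[1],1),round(r[2],1),np.percentile(Q[:,2],[5,50,95]).round(1))
E
python3 m.py
```

```text
== top
panel n [-0.4985  0.0592  0.8648] tilt 30.13 yaw -6.77 rect [300.5 221.3] 84.05 c [555.6  47.9 126.9]
[[442.7, -89.9, 71.2], [632.7, -112.8, 182.3], [668.6, 185.6, 182.5], [478.5, 208.5, 71.4]]
grip z 74.4 [403.3 371.8] [27.3 79.6] 20.3 250
knob slope coords pct [[131.5, -36.3, -208.3], [140.6, -20.4, 9.3], [162.4, -6.5, 49.0], [174.8, 8.1, 53.2], [176.6, 31.4, 56.3]]
top [163.9  -5.8] [29.4 23.7] 51.6 world [672.2  44.8 253.9]
tray [469.7 385.4] [252.7 161.8] 16.0 [-0.7  6.3 25.8]
== scene
panel n [-0.4989  0.0581  0.8647] tilt 30.15 yaw -6.65 rect [305.3 228.7] 83.95 c [554.8  45.1 127.4]
[[438.3, -94.4, 69.6], [634.6, -118.4, 184.5], [671.3, 184.6, 185.3], [475.0, 208.7, 70.4]]
grip z 73.2 [406.7 373.3] [30. 81.] 19.1 253
knob slope coords pct [[159.3, -14.9, 17.3], [162.3, -11.5, 20.5], [173.8, 3.5, 38.9], [178.5, 11.2, 51.7], [180.3, 12.4, 53.4]]
top [169.4  -1.4] [28.  21.9] 50.8 world [676.7  47.2 256.4]
tray [470.5 384.6] [252.1 160.4] 16.3 [-0.3  6.8 25.7]
```

```bash
python3 -m pendant '[{"z":50},{"z":50},{"x":37,"y":-46,"roll":0.084},{"x":37,"y":-46,"roll":0.084},{"x":37,"y":-46},{"x":37,"y":-46},{"x":37,"y":-46},{"x":37,"y":-46},{"x":37,"y":-46},{"x":37,"y":-46}]'; python3 -m pendant '[{"x":37,"y":-46},{"x":37,"y":-46},{"x":37,"y":-46},{"x":37,"y":-46},{"x":37,"y":-46},{"x":37,"y":-46},{"x":37,"y":-46},{},{}]'; python3 -c "from station import bot;print(bot.get_state()['ee_rot'])"
```

```text
[[-9.59143645e-01  2.82919372e-01 -3.11124408e-04]
 [ 2.82919543e-01  9.59143109e-01 -1.01403539e-03]
 [ 1.15225776e-05 -1.06062877e-03 -9.99999437e-01]]schema error: expected keys x, y, z, roll, grip
schema error: expected keys x, y, z, roll, grip
```

```bash
python3 -m pendant '[{"x":0,"y":0,"z":50,"roll":0,"grip":1},{"x":0,"y":0,"z":50,"roll":0,"grip":1},{"x":37,"y":-46,"z":0,"roll":0.084,"grip":1},{"x":37,"y":-46,"z":0,"roll":0.084,"grip":1},{"x":37,"y":-46,"z":0,"roll":0,"grip":1},{"x":37,"y":-46,"z":0,"roll":0,"grip":1},{"x":37,"y":-46,"z":0,"roll":0,"grip":1},{"x":37,"y":-46,"z":0,"roll":0,"grip":1},{"x":37,"y":-46,"z":0,"roll":0,"grip":1},{"x":37,"y":-46,"z":0,"roll":0,"grip":1}]'; python3 -m pendant '[{"x":37,"y":-46,"z":0,"roll":0,"grip":1},{"x":37,"y":-46,"z":0,"roll":0,"grip":1},{"x":37,"y":-46,"z":0,"roll":0,"grip":1},{"x":37,"y":-46,"z":0,"roll":0,"grip":1},{"x":37,"y":-46,"z":0,"roll":0,"grip":0.8},{"x":0,"y":0,"z":0,"roll":0,"grip":0.8},{"x":0,"y":0,"z":0,"roll":0,"grip":0.8}]'; python3 -c "from station import bot;print(bot.get_state()['ee_rot'])"
```

```text
time: 1.35
tool_pos: [487.8, 277.7, 318.5]
ee_rot: [[-0.993, 0.119, -0.0], [0.119, 0.993, -0.0], [0.0, -0.0, -1.0]]
ft_force: [0.9, 0.7, 0.7]
opening: 93.2
grasp_force: 0.0
time: 2.22
tool_pos: [671.7, 49.6, 318.2]
ee_rot: [[-0.993, 0.119, -0.001], [0.119, 0.993, 0.0], [0.001, 0.0, -1.0]]
ft_force: [-0.1, 0.9, -1.2]
opening: 74.6
grasp_force: 0.0
[[-9.92913233e-01  1.18838291e-01 -8.78493022e-04]
 [ 1.18838154e-01  9.92913617e-01  2.06558329e-04]
 [ 8.96814723e-04  1.00696010e-04 -9.99999593e-01]]
```

```bash
python3 -m pendant '[{"x":9,"y":-4,"z":-30,"roll":0,"grip":0.8},{"x":0,"y":0,"z":-30,"roll":0,"grip":0.8},{"x":0,"y":0,"z":-20,"roll":0,"grip":0.8},{"x":0,"y":0,"z":-12,"roll":0,"grip":0.8},{"x":0,"y":0,"z":0,"roll":0,"grip":0},{"x":0,"y":0,"z":0,"roll":0,"grip":0},{"x":0,"y":0,"z":0,"roll":0,"grip":0},{"x":0,"y":0,"z":0,"roll":0,"grip":0}]'
```

```text
time: 3.22
tool_pos: [681.1, 45.4, 227.2]
ee_rot: [[-0.993, 0.119, 0.001], [0.119, 0.993, 0.0], [-0.001, 0.0, -1.0]]
ft_force: [-0.1, -0.2, 0.1]
opening: 39.0
grasp_force: 0.0
```

```bash
python3 -m pendant '[{"x":0,"y":0,"z":0,"roll":0,"grip":0},{"x":0,"y":0,"z":0,"roll":0,"grip":0},{"x":0,"y":0,"z":0,"roll":0,"grip":0}]';  python3 -m pendant '[{"x":-4.3,"y":0.5,"z":-2.5,"roll":0,"grip":0},{"x":-4.3,"y":0.5,"z":-2.5,"roll":0,"grip":0},{"x":-4.3,"y":0.5,"z":-2.5,"roll":0,"grip":0},{"x":-4.3,"y":0.5,"z":-2.5,"roll":0,"grip":0}]'
```

```text
time: 3.6
tool_pos: [681.0, 44.8, 226.9]
ee_rot: [[-0.993, 0.119, 0.0], [0.119, 0.993, -0.001], [-0.0, -0.001, -1.0]]
ft_force: [-0.7, -4.2, 1.2]
opening: 30.1
grasp_force: 30.0
time: 4.1
tool_pos: [663.9, 46.8, 216.9]
ee_rot: [[-0.993, 0.119, 0.001], [0.119, 0.993, -0.001], [-0.001, -0.001, -1.0]]
ft_force: [1.5, -4.7, 1.7]
opening: 29.9
grasp_force: 30.0
```

```bash
python3 -m pendant '[{"x":-2.6,"y":0.3,"z":-1.5,"roll":0,"grip":0},{"x":-2.6,"y":0.3,"z":-1.5,"roll":0,"grip":0}]';  python3 -m pendant '[{"x":-1.7,"y":0.2,"z":-1,"roll":0,"grip":0},{"x":0,"y":0,"z":0,"roll":0,"grip":0}]'; python3 -m pendant '[{"x":-1.7,"y":0.2,"z":-1,"roll":0,"grip":0},{"x":0,"y":0,"z":0,"roll":0,"grip":0}]'
```

```text
time: 4.35
tool_pos: [658.7, 47.4, 214.0]
ee_rot: [[-0.993, 0.119, 0.001], [0.119, 0.993, -0.001], [-0.001, -0.001, -1.0]]
ft_force: [2.1, -5.7, 0.6]
opening: 29.9
grasp_force: 30.0
time: 4.6
tool_pos: [656.9, 47.6, 212.9]
ee_rot: [[-0.993, 0.119, 0.0], [0.119, 0.993, -0.001], [-0.0, -0.001, -1.0]]
ft_force: [0.2, -4.5, 0.9]
opening: 29.7
grasp_force: 30.0
time: 4.85
tool_pos: [656.7, 47.7, 212.9]
ee_rot: [[-0.993, 0.119, 0.005], [0.119, 0.993, -0.001], [-0.005, -0.0, -1.0]]
ft_force: [13.3, -6.5, 3.4]
opening: 29.5
grasp_force: 30.0
```

```bash
python3 -m pendant '[{"x":0,"y":0,"z":0,"roll":0,"grip":0.6},{"x":0,"y":0,"z":0,"roll":0,"grip":0.6},{"x":0,"y":0,"z":0,"roll":0,"grip":0.6},{"x":0,"y":0,"z":30,"roll":0,"grip":0.6},{"x":0,"y":0,"z":50,"roll":0,"grip":0.6},{"x":-31,"y":40,"z":10,"roll":-0.16,"grip":0.6},{"x":-31,"y":40,"z":0,"roll":-0.16,"grip":0.6},{"x":-31,"y":40,"z":0,"roll":-0.16,"grip":0.6},{"x":-31,"y":40,"z":0,"roll":-0.16,"grip":0.6},{"x":-31,"y":40,"z":0,"roll":-0.16,"grip":0.6}]';  python3 -m pendant '[{"x":-31,"y":40,"z":0,"roll":-0.16,"grip":0.6},{"x":-31,"y":40,"z":0,"roll":-0.15,"grip":0.6},{"x":-31,"y":40,"z":0,"roll":0,"grip":0.6},{"x":0,"y":0,"z":-50,"roll":0,"grip":0.6},{"x":0,"y":0,"z":-50,"roll":0,"grip":0.6},{"x":0,"y":0,"z":-30,"roll":0,"grip":0.6},{"x":0,"y":0,"z":0,"roll":0,"grip":0.6}]'; python3 - <<'E'
from h import *
for n in("scene","top"):
    c=cam(n);save(c,n+"1.png");np.savez(n+"0.npz",**c)
E
python3 m.py; convert pics/top1.png -crop 320x240+80+80 -resize 200% pics/t1c.png 2>/dev/null || python3 -c "
import cv2;i=cv2.imread('pics/top1.png')[80:320,80:400];cv2.imwrite('pics/t1c.png',cv2.resize(i,None,fx=2,fy=2))"
```

```text
time: 6.1
tool_pos: [498.9, 249.6, 301.7]
ee_rot: [[-0.603, 0.798, 0.0], [0.798, 0.603, 0.0], [0.0, 0.0, -1.0]]
ft_force: [1.5, 0.0, 0.4]
opening: 55.8
grasp_force: 0.0
time: 6.98
tool_pos: [406.3, 367.9, 169.7]
ee_rot: [[-0.336, 0.942, -0.003], [0.942, 0.336, -0.002], [-0.001, -0.004, -1.0]]
ft_force: [0.9, 0.0, 0.2]
opening: 55.6
grasp_force: 0.0
== top
panel n [-0.4975  0.0591  0.8655] tilt 30.06 yaw -6.78 rect [300.4 220.5] 84.14 c [555.9  47.8 127.1]
[[443.4, -90.1, 71.8], [632.9, -112.6, 182.3], [668.3, 185.6, 182.3], [478.8, 208.1, 71.8]]
grip z 290.3 [328.1 484.6] [168.4 318. ] 7.0 581
knob slope coords pct [[131.3, -34.2, -216.7], [133.1, -18.6, 1.8], [141.1, -5.7, 49.0], [147.6, 8.8, 54.4], [153.6, 14.2, 56.7]]
top [140.3  -3.3] [15.7 29. ] 52.4 world [650.5  48.9 242. ]
tray [478.  356.2] [252.  101.9] 16.4 [-1.7  5.8 24.9]
== scene
panel n [-0.5616  0.1073  0.8204] tilt 34.87 yaw -10.81 rect [340.7  45.2] 58.77 c [589.2  38.8 147.5]
[[492.3, -94.4, 98.6], [522.8, -117.7, 122.5], [686.2, 171.9, 196.5], [655.7, 195.2, 172.5]]
grip z 73.4 [407.5 372.8] [28.1 80.8] 19.0 247
k
[... 28232 characters left out ...]
����������������������������������������������������������������������������������������������������������������������������������������������������������������������������������������������������������������������������������������������������������������������������������������������������������������������������������������������������������������������������������������������������������������������������������������������������������������������������������������������������������������������������������������������������������������������������������������������������������������������������������������������������������������������������������������������������������������������������
```

The measurement shows the holder knob about 28 mm lower, now bearing on the panel. The panel itself hasn't moved. Next I grasp the sander.

```bash
python3 -m pendant '[{"x":-1,"y":4.5,"z":-50,"roll":0,"grip":0.6},{"x":0,"y":0,"z":-40,"roll":0,"grip":0.6},{"x":0,"y":0,"z":-25,"roll":0,"grip":0.6},{"x":0,"y":0,"z":-14,"roll":0,"grip":0.6},{"x":0,"y":0,"z":0,"roll":0,"grip":0.6},{"x":0,"y":0,"z":0,"roll":0,"grip":0},{"x":0,"y":0,"z":0,"roll":0,"grip":0},{"x":0,"y":0,"z":0,"roll":0,"grip":0},{"x":0,"y":0,"z":0,"roll":0,"grip":0},{"x":0,"y":0,"z":0,"roll":0,"grip":0}]';python3 -c "from h import *;st()"
```

```text
time: 8.32
tool_pos: [406.3, 373.0, 42.8]
ee_rot: [[-0.335, 0.942, 0.0], [0.942, 0.335, 0.0], [0.0, 0.0, -1.0]]
ft_force: [-0.4, 1.6, 1.6]
opening: 30.0
grasp_force: 29.9
{'time': 8.32, 'tool_pos': [406.26, 373.04, 42.83], 'ft_force': [-0.44, 1.56, 1.62], 'wrist_torque': [0.11, 0.02, 0.01], 'opening': 30.0, 'grasp_force': 29.94}
```

```bash
python3 -m pendant '[{"x":0,"y":0,"z":20,"roll":0,"grip":0},{"x":0,"y":0,"z":50,"roll":0,"grip":0},{"x":0,"y":0,"z":55,"roll":0,"grip":0},{"x":0,"y":0,"z":55,"roll":0.15,"grip":0},{"x":0,"y":0,"z":50,"roll":0.161,"grip":0},{"x":31,"y":-35,"z":0,"roll":0.16,"grip":0},{"x":31,"y":-35,"z":0,"roll":0.16,"grip":0},{"x":31,"y":-35,"z":0,"roll":0.16,"grip":0},{"x":31,"y":-35,"z":0,"roll":0.16,"grip":0},{"x":31,"y":-35,"z":0,"roll":0.16,"grip":0}]';python3 -m pendant '[{"x":31,"y":-35,"z":0,"roll":0,"grip":0},{"x":5,"y":-4,"z":0,"roll":0,"grip":0},{"x":0,"y":0,"z":0,"roll":0,"grip":0},{"x":0,"y":0,"z":0,"roll":0,"grip":0}]';python3 - <<'E'
from h import *
st()
c=cam("scene");cv2.imwrite("pics/s2.png",cv2.resize(c["color"][150:400,180:500,::-1],None,fx=2,fy=2))
E
```

```text
time: 9.57
tool_pos: [561.7, 196.5, 273.9]
ee_rot: [[-0.994, 0.112, 0.001], [0.112, 0.994, 0.0], [-0.001, 0.0, -1.0]]
ft_force: [0.4, 0.7, -2.5]
opening: 30.1
grasp_force: 29.9
time: 10.07
tool_pos: [596.5, 159.8, 273.2]
ee_rot: [[-0.993, 0.117, 0.0], [0.117, 0.993, 0.0], [-0.0, 0.0, -1.0]]
ft_force: [0.1, -0.4, -2.2]
opening: 30.1
grasp_force: 29.9
{'time': 10.07, 'tool_pos': [596.52, 159.78, 273.19], 'ft_force': [0.14, -0.38, -2.16], 'wrist_torque': [0.07, 0.04, 0.08], 'opening': 30.12, 'grasp_force': 29.94}
```

View pics/s2.png

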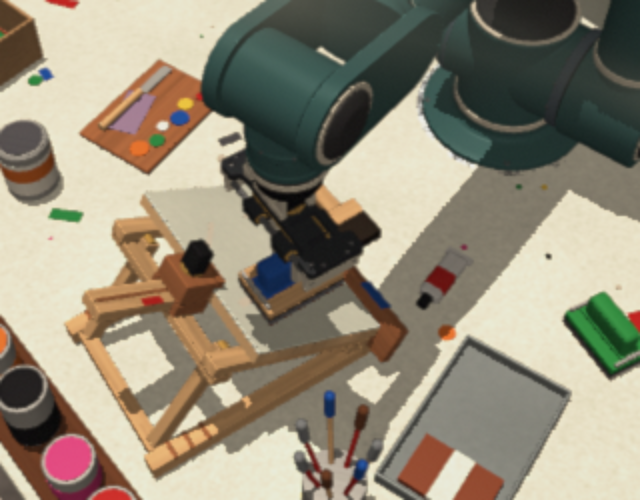

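The sander is held over the panel's left part at crop (290,275), still level, and the holder at (190,280) sits on the top edge. Next I touch the far edge down and tilt the sander about it.

```bash
python3 -m pendant '[{"x":1,"y":0,"z":-30,"roll":0,"grip":0},{"x":0,"y":0,"z":-20,"roll":0,"grip":0},{"x":0,"y":0,"z":-6,"roll":0,"grip":0},{"x":0,"y":0,"z":-3,"roll":0,"grip":0},{"x":0,"y":0,"z":-3,"roll":0,"grip":0},{"x":0,"y":0,"z":0,"roll":0,"grip":0}]';python3 -c "from h import *;st()"
```

```text
time: 10.88
tool_pos: [598.2, 159.1, 211.5]
ee_rot: [[-0.993, 0.117, 0.001], [0.117, 0.993, 0.0], [-0.001, 0.001, -1.0]]
ft_force: [-4.0, 1.7, 2.0]
opening: 29.9
grasp_force: 29.9
{'time': 10.88, 'tool_pos': [598.23, 159.11, 211.49], 'ft_force': [-3.99, 1.7, 2.02], 'wrist_torque': [0.22, 0.6, -0.07], 'opening': 29.92, 'grasp_force': 29.94}
```

```bash
python3 -m pendant '[{"x":-5.7,"y":0.7,"z":-5.9,"roll":0,"grip":0},{"x":-5,"y":0.6,"z":-6.4,"roll":0,"grip":0},{"x":0,"y":0,"z":0,"roll":0,"grip":0}]';python3 -c "from h import *;st()"; python3 -m pendant '[{"x":-4.3,"y":0.5,"z":-6.9,"roll":0,"grip":0},{"x":-3.6,"y":0.4,"z":-7.3,"roll":0,"grip":0},{"x":0,"y":0,"z":0,"roll":0,"grip":0}]';python3 -c "from h import *;st()"
```

```text
time: 11.25
tool_pos: [586.8, 160.4, 197.9]
ee_rot: [[-0.993, 0.117, -0.001], [0.117, 0.993, 0.0], [0.001, 0.0, -1.0]]
ft_force: [-5.3, 2.0, 2.5]
opening: 29.7
grasp_force: 30.0
{'time': 11.25, 'tool_pos': [586.76, 160.36, 197.87], 'ft_force': [-5.27, 1.95, 2.52], 'wrist_torque': [0.3, 0.85, 0.02], 'opening': 29.65, 'grasp_force': 30.0}
time: 11.62
tool_pos: [578.9, 161.2, 183.3]
ee_rot: [[-0.993, 0.117, -0.002], [0.117, 0.993, -0.0], [0.002, -0.0, -1.0]]
ft_force: [-6.3, 0.8, 1.4]
opening: 29.9
grasp_force: 30.0
{'time': 11.62, 'tool_pos': [578.91, 161.19, 183.26], 'ft_force': [-6.27, 0.78, 1.41], 'wrist_torque': [0.26, 0.77, 0.03], 'opening': 29.86, 'grasp_force': 30.0}
```

```bash
python3 -m pendant '[{"x":-2.8,"y":0.3,"z":-5,"roll":0,"grip":0},{"x":1,"y":0,"z":-2,"roll":0,"grip":0},{"x":1,"y":0,"z":-1.5,"roll":0,"grip":0},{"x":0,"y":0,"z":0,"roll":0,"grip":0}]';python3 - <<'E'
from h import *
st()
for n in("scene","top"):
    c=cam(n);np.savez(n+"3.npz",**c)
    if n=="scene": cv2.imwrite("pics/s3.png",cv2.resize(c["color"][220:360,230:430,::-1],None,fx=4,fy=4))
E
```

```text
time: 12.12
tool_pos: [578.2, 161.4, 175.4]
ee_rot: [[-0.993, 0.118, -0.002], [0.118, 0.993, -0.0], [0.002, -0.0, -1.0]]
ft_force: [-9.8, 0.1, 5.5]
opening: 29.9
grasp_force: 30.0
{'time': 12.12, 'tool_pos': [578.23, 161.36, 175.4], 'ft_force': [-9.76, 0.07, 5.45], 'wrist_torque': [-0.02, 1.25, -0.01], 'opening': 29.9, 'grasp_force': 30.0}
```

View pics/s3.png

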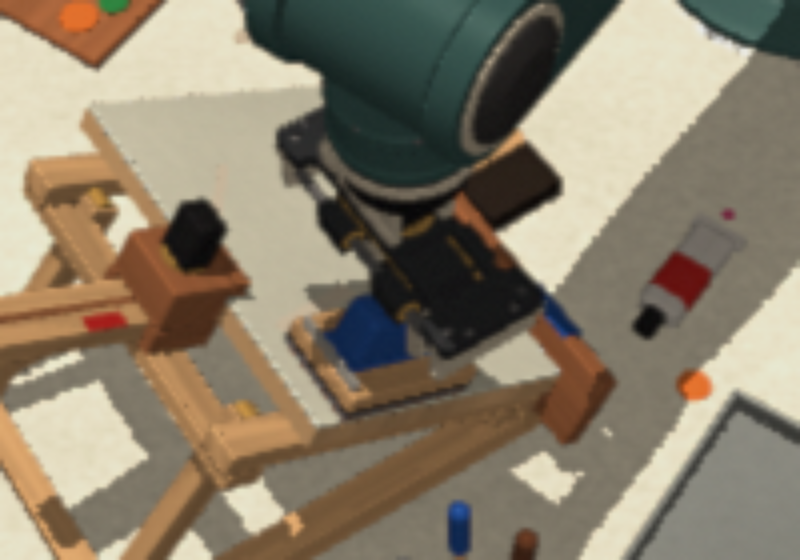

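The sander lies close to flat on the panel, with its plate at crop (370,370) and an even dark gap along its left side. I'll check the tilt numerically from the depth.

```bash
cat > tilt.py <<'E'
from h import *
import sys
C=np.array([555.6,47.5,127]);ex=np.array([.860,-.1018,.5]);ey=np.array([.1175,.993,0]);nn=np.cross(ex,ey)
def sc(p): d=np.asarray(p)-C; return np.stack([d@ex,d@ey,d@nn],-1)
if __name__=="__main__":
  for f in sys.argv[1:]:
    c=dict(np.load(f));w=world(c);s=sc(w);s0=sc(np.array(bot.get_state()["tool_pos"])+[0,0,19]);print("grasp pt slope",s0.round(1))
    d=s-[s0[0],s0[1],0];hsv=cv2.cvtColor(c["color"],cv2.COLOR_RGB2HSV)
    for nm,m in(("plate",(abs(d[...,0])<53)&(abs(d[...,1])<35)&(s[...,2]>14)&(s[...,2]<32)&(hsv[...,0]<25)&(hsv[...,1]>60)),
                ("bartop",(abs(d[...,0])<45)&(abs(d[...,1])<14)&(s[...,2]>50)&(hsv[...,0]>100)&(hsv[...,0]<125)&(hsv[...,1]>120))):
        q=s[m]
        if len(q)<12: print(nm,len(q));continue
        for _ in range(3):
            A=np.c_[q[:,:2],np.ones(len(q))];k=np.linalg.lstsq(A,q[:,2],rcond=None)[0];r=q[:,2]-A@k;q=q[abs(r)<2.5*r.std()+.3]
        print(f,nm,len(q),"pitch,roll deg",np.degrees(k[:2]).round(1),"h at centre",(k[:2]@s0[:2]+k[2]).round(1),"extent",q[:,:2].min(0).round(),q[:,:2].max(0).round())
E
python3 tilt.py scene3.npz top3.npz
```

```text
grasp pt slope [ 41.6 115.7  53.9]
scene3.npz plate 265 pitch,roll deg [-2.3 -1.5] h at centre 22.6 extent [-11.  81.] [ 95. 151.]
scene3.npz bartop 85 pitch,roll deg [-4.1 -7.3] h at centre 60.4 extent [ 57. 104.] [ 86. 129.]
grasp pt slope [ 41.6 115.7  53.9]
top3.npz plate 31 pitch,roll deg [7.7 2.2] h at centre 26.1 extent [10. 81.] [ 53. 150.]
top3.npz bartop 36 pitch,roll deg [-1.1 -1.6] h at centre 61.9 extent [ 27. 113.] [ 48. 129.]
```

```bash
python3 -m pendant '[{"x":-1,"y":0.1,"z":-0.6,"roll":0,"grip":0},{"x":-1,"y":0.1,"z":-0.6,"roll":0,"grip":0},{"x":0,"y":0,"z":0,"roll":0,"grip":0}]';python3 - <<'E'
from h import *
st()
c=cam("scene");np.savez("scene3.npz",**c)
E
python3 tilt.py scene3.npz
```

```text
time: 12.6
tool_pos: [576.8, 161.5, 174.6]
ee_rot: [[-0.993, 0.118, 0.0], [0.118, 0.993, -0.0], [-0.0, -0.0, -1.0]]
ft_force: [-3.1, -0.3, 5.0]
opening: 30.0
grasp_force: 30.0
{'time': 12.6, 'tool_pos': [576.84, 161.49, 174.57], 'ft_force': [-3.07, -0.29, 5.0], 'wrist_torque': [-0.16, 0.28, 0.03], 'opening': 30.0, 'grasp_force': 30.0}
grasp pt slope [ 39.9 115.7  53.8]
scene3.npz plate 245 pitch,roll deg [-1.9 -2.3] h at centre 23.3 extent [-12.  81.] [ 93. 151.]
scene3.npz bartop 85 pitch,roll deg [ -8.4 -11.6] h at centre 63.9 extent [ 56. 103.] [ 84. 130.]
```

```bash
python3 -m pendant '[{"x":-0.8,"y":0.1,"z":-1.6,"roll":0,"grip":0},{"x":0,"y":0,"z":0,"roll":0,"grip":0}]';python3 -c "
from tilt import *
s=bot.get_state();f=np.array(s['ft_force'])+[0,0,2.3];print(sc(np.array(s['tool_pos'])+[0,0,19]).round(1),(f@np.c_[ex,ey,nn]).round(1))"
```

```text
time: 12.9
tool_pos: [576.3, 161.7, 173.3]
ee_rot: [[-0.993, 0.118, 0.001], [0.118, 0.993, 0.0], [-0.001, 0.0, -1.0]]
ft_force: [-1.9, -0.8, 6.3]
opening: 29.8
grasp_force: 30.0
[ 38.9 115.8  53. ] [ 2.8 -1.   8.4]
```

```bash
cat > f.py <<'E'
from tilt import *
s=bot.get_state();f=np.array(s['ft_force'])+[0,0,2.3];print("SLOPE",sc(np.array(s['tool_pos'])+[0,0,19]).round(1),"F",(f@np.c_[ex,ey,nn]).round(1),"T",np.round(s["wrist_torque"],2))
E
python3 -m pendant '[{"x":-0.24,"y":-2,"z":0,"roll":0,"grip":0},{"x":-0.47,"y":-3.97,"z":0,"roll":0,"grip":0},{"x":-0.47,"y":-3.97,"z":0,"roll":0,"grip":0}]' >/dev/null; python3 f.py
```

```text
SLOPE [ 38.3 106.2  53. ] F [-1.3  2.9  9.4] T [ 0.66  0.44 -0.01]
```

```bash
python3 -m pendant '[{"x":-0.47,"y":-3.97,"z":0,"roll":0,"grip":0},{"x":-0.47,"y":-3.97,"z":0,"roll":0,"grip":0},{"x":-0.47,"y":-3.97,"z":0,"roll":0,"grip":0},{"x":-0.47,"y":-3.97,"z":0,"roll":0,"grip":0},{"x":-0.47,"y":-3.97,"z":0,"roll":0,"grip":0}]' >/dev/null; python3 f.py;python3 -m pendant '[{"x":-0.47,"y":-3.97,"z":0,"roll":0,"grip":0},{"x":-0.47,"y":-3.97,"z":0,"roll":0,"grip":0},{"x":-0.47,"y":-3.97,"z":0,"roll":0,"grip":0},{"x":-0.47,"y":-3.97,"z":0,"roll":0,"grip":0},{"x":-0.47,"y":-3.97,"z":0,"roll":0,"grip":0}]' >/dev/null; python3 f.py
```

```text
SLOPE [38.3 86.2 52.9] F [-0.3  2.9  9.7] T [0.65 0.39 0.02]
SLOPE [38.3 66.2 52.9] F [-0.   2.4  9.4] T [0.63 0.49 0.06]
```

```bash
python3 -m pendant '[{"x":-0.47,"y":-3.97,"z":0,"roll":0,"grip":0},{"x":-0.47,"y":-3.97,"z":0,"roll":0,"grip":0},{"x":-0.47,"y":-3.97,"z":0,"roll":0,"grip":0},{"x":-0.47,"y":-3.97,"z":0,"roll":0,"grip":0},{"x":-0.47,"y":-3.97,"z":0,"roll":0,"grip":0},{"x":-0.47,"y":-3.97,"z":0,"roll":0,"grip":0},{"x":-0.47,"y":-3.97,"z":0,"roll":0,"grip":0},{"x":-0.47,"y":-3.97,"z":0,"roll":0,"grip":0}]' >/dev/null; python3 f.py;python3 -m pendant '[{"x":-0.47,"y":-3.97,"z":0,"roll":0,"grip":0},{"x":-0.47,"y":-3.97,"z":0,"roll":0,"grip":0},{"x":-0.47,"y":-3.97,"z":0,"roll":0,"grip":0},{"x":-0.47,"y":-3.97,"z":0,"roll":0,"grip":0},{"x":-0.47,"y":-3.97,"z":0,"roll":0,"grip":0},{"x":-0.47,"y":-3.97,"z":0,"roll":0,"grip":0},{"x":-0.47,"y":-3.97,"z":0,"roll":0,"grip":0},{"x":-0.47,"y":-3.97,"z":0,"roll":0,"grip":0}]' >/dev/null; python3 f.py
```

```text
SLOPE [38.3 34.1 53. ] F [ 0.2  3.3 10.1] T [0.67 0.44 0.1 ]
SLOPE [38.3  2.2 52.9] F [-0.7  2.9  8.9] T [0.71 0.48 0.03]
```

```bash
python3 -m pendant '[{"x":-0.47,"y":-3.97,"z":-0.05,"roll":0,"grip":0},{"x":-0.47,"y":-3.97,"z":-0.05,"roll":0,"grip":0},{"x":-0.47,"y":-3.97,"z":-0.05,"roll":0,"grip":0},{"x":-0.47,"y":-3.97,"z":-0.05,"roll":0,"grip":0},{"x":-0.47,"y":-3.97,"z":-0.05,"roll":0,"grip":0},{"x":-0.47,"y":-3.97,"z":-0.05,"roll":0,"grip":0},{"x":-0.47,"y":-3.97,"z":-0.05,"roll":0,"grip":0},{"x":-0.47,"y":-3.97,"z":-0.05,"roll":0,"grip":0},{"x":-0.47,"y":-3.97,"z":0,"roll":0,"grip":0},{"x":-0.47,"y":-3.97,"z":0,"roll":0,"grip":0}]' >/dev/null; python3 f.py;python3 -m pendant '[{"x":-0.47,"y":-3.97,"z":0,"roll":0,"grip":0},{"x":-0.47,"y":-3.97,"z":0,"roll":0,"grip":0},{"x":-0.47,"y":-3.97,"z":0,"roll":0,"grip":0},{"x":-0.47,"y":-3.97,"z":0,"roll":0,"grip":0},{"x":-0.47,"y":-3.97,"z":0,"roll":0,"grip":0},{"x":-0.47,"y":-3.97,"z":0,"roll":0,"grip":0},{"x":-0.47,"y":-3.97,"z":0,"roll":0,"grip":0},{"x":-0.47,"y":-3.97,"z":0,"roll":0,"grip":0},{"x":-0.47,"y":-3.97,"z":0,"roll":0,"grip":0},{"x":-0.47,"y":-3.97,"z":0,"roll":0,"grip":0}]' >/dev/null; python3 f.py
python3 - <<'E'
from h import *
for n in("scene","top"):
    c=cam(n);np.savez(n+"3.npz",**c)
E
python3 tilt.py scene3.npz top3.npz
```

```text
SLOPE [ 38.1 -37.8  52.7] F [-0.2  3.5 10. ] T [0.73 0.55 0.02]
SLOPE [ 38.1 -77.8  52.6] F [-0.7  3.6 10.1] T [0.68 0.48 0.03]
grasp pt slope [ 38.1 -78.2  52.6]
scene3.npz plate 215 pitch,roll deg [-1.  -1.2] h at centre 22.1 extent [ -15. -112.] [ 91. -43.]
scene3.npz bartop 68 pitch,roll deg [-5.4 -3.4] h at centre 61.8 extent [ 53. -87.] [ 83. -64.]
grasp pt slope [ 38.1 -78.2  52.6]
top3.npz plate 103 pitch,roll deg [-2.5  0.8] h at centre 19.8 extent [  -3. -113.] [ 14. -43.]
top3.npz bartop 143 pitch,roll deg [ 0.5 -1.4] h at centre 61.5 extent [  7. -92.] [ 44. -64.]
```

```bash
python3 -m pendant '[{"x":-0.47,"y":-3.97,"z":0,"roll":0,"grip":0},{"x":-0.47,"y":-3.97,"z":0,"roll":0,"grip":0},{"x":-0.47,"y":-3.97,"z":0,"roll":0,"grip":0},{"x":-0.47,"y":-3.97,"z":0,"roll":0,"grip":0},{"x":-0.47,"y":-3.97,"z":0,"roll":0,"grip":0},{"x":-0.47,"y":-3.97,"z":0,"roll":0,"grip":0},{"x":-0.47,"y":-3.97,"z":0,"roll":0,"grip":0},{"x":-0.47,"y":-3.97,"z":0,"roll":0,"grip":0},{"x":-0.47,"y":-3.97,"z":0,"roll":0,"grip":0},{"x":-0.24,"y":-2,"z":0,"roll":0,"grip":0}]' >/dev/null; python3 f.py;python3 -m pendant '[{"x":-2.5,"y":0.3,"z":4.3,"roll":0,"grip":0},{"x":-5,"y":0.6,"z":8.7,"roll":0,"grip":0},{"x":-7.5,"y":0.9,"z":13,"roll":0,"grip":0},{"x":-8,"y":40,"z":-7.5,"roll":0,"grip":0},{"x":-8,"y":40,"z":-7.5,"roll":0,"grip":0},{"x":-8,"y":40,"z":-7.5,"roll":0,"grip":0},{"x":-8,"y":40,"z":-7.5,"roll":0,"grip":0},{"x":-8,"y":40,"z":-7.5,"roll":0,"grip":0},{"x":-8,"y":40,"z":-7.5,"roll":0,"grip":0},{"x":0,"y":0,"z":0,"roll":0,"grip":0}]'; python3 f.py
python3 - <<'E'
from h import *
for n in("scene","top"):
    c=cam(n);np.savez(n+"3.npz",**c)
E
sed -i 's/>14)&(s\[...,2\]<32)/>s0[2]-40)\&(s[...,2]<s0[2]-20)/' tilt.py
python3 tilt.py scene3.npz top3.npz
```

```text
SLOPE [  38.1 -115.9   52.6] F [ 0.2  3.4 10.2] T [0.77 0.6  0.09]
time: 21.62
tool_pos: [484.6, 175.1, 153.5]
ee_rot: [[-0.993, 0.115, -0.001], [0.115, 0.993, 0.0], [0.001, 0.0, -1.0]]
ft_force: [0.9, -0.3, -1.7]
opening: 29.4
grasp_force: 30.0
SLOPE [-51.3 118.4  82.1] F [ 1.2 -0.2  0.1] T [ 0.04  0.09 -0.  ]
grasp pt slope [-50.1 116.6  82. ]
scene3.npz plate 227 pitch,roll deg [-2.4 -0.9] h at centre 51.7 extent [-103.   82.] [  3. 152.]
scene3.npz bartop 165 pitch,roll deg [-45.3 -11.8] h at centre 105.3 extent [-40. 104.] [ -5. 131.]
grasp pt slope [-50.1 116.6  82. ]
top3.npz plate 99 pitch,roll deg [ 3.6 -0.8] h at centre 54.2 extent [-103.   82.] [-62. 151.]
top3.npz bartop 122 pitch,roll deg [ 6.6 -2.5] h at centre 94.0 extent [-93. 103.] [-63. 131.]
```

```bash
python3 -m pendant '[{"x":4,"y":-0.5,"z":-9.7,"roll":0,"grip":0},{"x":5,"y":-0.6,"z":-8.7,"roll":0,"grip":0},{"x":2,"y":-0.2,"z":-3.5,"roll":0,"grip":0},{"x":1,"y":-0.1,"z":-1.7,"roll":0,"grip":0},{"x":0,"y":0,"z":0,"roll":0,"grip":0}]' >/dev/null; python3 f.py;python3 -m pendant '[{"x":0.7,"y":-0.1,"z":-1.3,"roll":0,"grip":0},{"x":0.7,"y":-0.1,"z":-1.3,"roll":0,"grip":0},{"x":0,"y":0,"z":0,"roll":0,"grip":0}]' >/dev/null; python3 f.py
```

```text
SLOPE [-51.5 116.6  55.1] F [-2.1 -1.8  5.1] T [-0.22  0.63 -0.11]
SLOPE [-51.4 116.7  52.7] F [-2.7 -3.  10.2] T [-0.31  1.07 -0.08]
```

Contact is at 10.2 N, so I start the lower stroke.

```bash
python3 -m pendant '[{"x":-0.24,"y":-2,"z":0,"roll":0,"grip":0},{"x":-0.47,"y":-3.97,"z":0,"roll":0,"grip":0},{"x":-0.47,"y":-3.97,"z":0,"roll":0,"grip":0},{"x":-0.47,"y":-3.97,"z":0,"roll":0,"grip":0},{"x":-0.47,"y":-3.97,"z":0,"roll":0,"grip":0}]' >/dev/null; python3 f.py;python3 -m pendant '[{"x":-0.47,"y":-3.97,"z":0,"roll":0,"grip":0},{"x":-0.47,"y":-3.97,"z":0,"roll":0,"grip":0},{"x":-0.47,"y":-3.97,"z":0,"roll":0,"grip":0},{"x":-0.47,"y":-3.97,"z":0,"roll":0,"grip":0},{"x":-0.47,"y":-3.97,"z":0,"roll":0,"grip":0}]' >/dev/null; python3 f.py
```

```text
SLOPE [-50.8  99.3  52.9] F [-0.2  2.5  9.3] T [ 0.72  0.51 -0.  ]
SLOPE [-50.8  79.2  52.9] F [-0.7  4.1  8.9] T [0.73 0.63 0.06]
```

```bash
python3 -m pendant '[{"x":-0.44,"y":-3.97,"z":-0.06,"roll":0,"grip":0},{"x":-0.44,"y":-3.97,"z":-0.06,"roll":0,"grip":0},{"x":-0.44,"y":-3.97,"z":-0.06,"roll":0,"grip":0},{"x":-0.44,"y":-3.97,"z":-0.06,"roll":0,"grip":0},{"x":-0.44,"y":-3.97,"z":-0.06,"roll":0,"grip":0},{"x":-0.44,"y":-3.97,"z":-0.06,"roll":0,"grip":0},{"x":-0.44,"y":-3.97,"z":-0.06,"roll":0,"grip":0},{"x":-0.44,"y":-3.97,"z":-0.06,"roll":0,"grip":0},{"x":-0.47,"y":-3.97,"z":0,"roll":0,"grip":0},{"x":-0.47,"y":-3.97,"z":0,"roll":0,"grip":0}]' >/dev/null; python3 f.py;python3 -m pendant '[{"x":-0.47,"y":-3.97,"z":0,"roll":0,"grip":0},{"x":-0.47,"y":-3.97,"z":0,"roll":0,"grip":0},{"x":-0.47,"y":-3.97,"z":0,"roll":0,"grip":0},{"x":-0.47,"y":-3.97,"z":0,"roll":0,"grip":0},{"x":-0.47,"y":-3.97,"z":0,"roll":0,"grip":0},{"x":-0.47,"y":-3.97,"z":0,"roll":0,"grip":0},{"x":-0.47,"y":-3.97,"z":0,"roll":0,"grip":0},{"x":-0.47,"y":-3.97,"z":0,"roll":0,"grip":0},{"x":-0.47,"y":-3.97,"z":0,"roll":0,"grip":0},{"x":-0.47,"y":-3.97,"z":0,"roll":0,"grip":0}]' >/dev/null; python3 f.py
```

```text
SLOPE [-50.8  39.3  52.4] F [-0.1  3.6 10.5] T [0.83 0.61 0.02]
SLOPE [-50.8  -0.7  52.4] F [-0.   4.4  9.9] T [ 0.86  0.66 -0.02]
```

```bash
python3 -m pendant '[{"x":-0.47,"y":-3.97,"z":0,"roll":0,"grip":0},{"x":-0.47,"y":-3.97,"z":0,"roll":0,"grip":0},{"x":-0.47,"y":-3.97,"z":0,"roll":0,"grip":0},{"x":-0.47,"y":-3.97,"z":0,"roll":0,"grip":0},{"x":-0.47,"y":-3.97,"z":0,"roll":0,"grip":0},{"x":-0.47,"y":-3.97,"z":0,"roll":0,"grip":0},{"x":-0.47,"y":-3.97,"z":0,"roll":0,"grip":0},{"x":-0.47,"y":-3.97,"z":0,"roll":0,"grip":0},{"x":-0.47,"y":-3.97,"z":0,"roll":0,"grip":0},{"x":-0.47,"y":-3.97,"z":0,"roll":0,"grip":0}]' >/dev/null; python3 f.py;python3 -m pendant '[{"x":-0.47,"y":-3.97,"z":0,"roll":0,"grip":0},{"x":-0.47,"y":-3.97,"z":0,"roll":0,"grip":0},{"x":-0.47,"y":-3.97,"z":0,"roll":0,"grip":0},{"x":-0.47,"y":-3.97,"z":0,"roll":0,"grip":0},{"x":-0.47,"y":-3.97,"z":0,"roll":0,"grip":0},{"x":-0.47,"y":-3.97,"z":0,"roll":0,"grip":0},{"x":-0.47,"y":-3.97,"z":0,"roll":0,"grip":0},{"x":-0.47,"y":-3.97,"z":0,"roll":0,"grip":0},{"x":-0.47,"y":-3.97,"z":0,"roll":0,"grip":0},{"x":-0.47,"y":-3.97,"z":0,"roll":0,"grip":0}]' >/dev/null; python3 f.py
```

```text
SLOPE [-50.8 -40.7  52.4] F [-0.2  3.3 11. ] T [0.9  0.59 0.06]
SLOPE [-50.8 -80.8  52.3] F [ 0.3  3.4 10.1] T [0.93 0.63 0.08]
```

```bash
python3 -m pendant '[{"x":-0.47,"y":-3.97,"z":0,"roll":0,"grip":0},{"x":-0.47,"y":-3.97,"z":0,"roll":0,"grip":0},{"x":-0.47,"y":-3.97,"z":0,"roll":0,"grip":0},{"x":-0.47,"y":-3.97,"z":0,"roll":0,"grip":0},{"x":-0.47,"y":-3.97,"z":0,"roll":0,"grip":0},{"x":-0.47,"y":-3.97,"z":0,"roll":0,"grip":0},{"x":-0.47,"y":-3.97,"z":0,"roll":0,"grip":0},{"x":-0.47,"y":-3.97,"z":0,"roll":0,"grip":0},{"x":-0.47,"y":-3.97,"z":0,"roll":0,"grip":0}]' >/dev/null; python3 f.py;python3 -m pendant '[{"x":-2.5,"y":0.3,"z":4.3,"roll":0,"grip":0},{"x":-5,"y":0.6,"z":8.7,"roll":0,"grip":0},{"x":-7.5,"y":0.9,"z":13,"roll":0,"grip":0},{"x":0,"y":0,"z":40,"roll":0,"grip":0},{"x":0,"y":0,"z":50,"roll":0,"grip":0},{"x":-7,"y":45,"z":30,"roll":-0.1,"grip":0},{"x":-7,"y":50,"z":0,"roll":-0.15,"grip":0},{"x":-7,"y":50,"z":0,"roll":-0.15,"grip":0},{"x":-7,"y":50,"z":0,"roll":-0.15,"grip":0},{"x":-7,"y":50,"z":0,"roll":-0.15,"grip":0}]';python3 -m pendant '[{"x":-7,"y":50,"z":0,"roll":-0.15,"grip":0},{"x":-7,"y":50,"z":0,"roll":-0.15,"grip":0},{"x":-7,"y":50,"z":0,"roll":-0.11,"grip":0},{"x":-7,"y":50,"z":0,"roll":0,"grip":0},{"x":0,"y":0,"z":0,"roll":0,"grip":0},{"x":0,"y":0,"z":0,"roll":0,"grip":0}]'
```

```text
SLOPE [ -50.8 -116.8   52.3] F [-0.4  4.3 11.1] T [0.88 0.65 0.06]
time: 31.35
tool_pos: [420.9, 187.6, 273.7]
ee_rot: [[-0.68, 0.733, 0.001], [0.733, 0.68, 0.0], [-0.0, 0.001, -1.0]]
ft_force: [0.7, -0.6, -2.7]
opening: 29.8
grasp_force: 30.0
time: 32.1
tool_pos: [393.6, 385.8, 273.2]
ee_rot: [[-0.337, 0.942, 0.0], [0.942, 0.337, -0.0], [-0.0, 0.0, -1.0]]
ft_force: [0.4, -0.3, -2.4]
opening: 30.2
grasp_force: 30.0
```

```bash
python3 -m pendant '[{"x":3.5,"y":13,"z":-50,"roll":0,"grip":0},{"x":0,"y":0,"z":-55,"roll":0,"grip":0},{"x":0,"y":0,"z":-45,"roll":0,"grip":0},{"x":0,"y":0,"z":-30,"roll":0,"grip":0},{"x":0,"y":0,"z":-15,"roll":0,"grip":0},{"x":0,"y":0,"z":-8,"roll":0,"grip":0},{"x":0,"y":0,"z":0,"roll":0,"grip":0}]' | grep -E "time|pos|ft";python3 -m pendant '[{"x":0,"y":0,"z":-4,"roll":0,"grip":0},{"x":0,"y":0,"z":-4,"roll":0,"grip":0},{"x":0,"y":0,"z":0,"roll":0,"grip":0}]' | grep -E "time|pos|ft"
python3 - <<'E'
from h import *
c=cam("scene");cv2.imwrite("pics/s4.png",cv2.resize(c["color"][280:440,340:540,::-1],None,fx=3,fy=3))
E
```

```text
time: 32.98
tool_pos: [397.7, 399.2, 70.5]
ft_force: [-0.7, -0.3, -2.1]
time: 33.35
tool_pos: [397.5, 399.3, 61.9]
ft_force: [0.5, 0.6, -1.0]
```

View pics/s4.png

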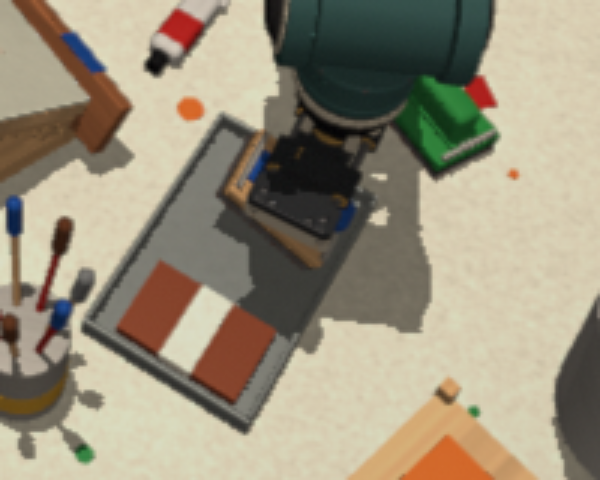

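The tilted sander's low end at crop (320,260) is inside the tray wall and just touching the floor, clear of the sheets. Now I swing it down flat.

```bash
python3 -m pendant '[{"x":0,"y":0,"z":-3,"roll":0,"grip":0},{"x":2.6,"y":-7.3,"z":-2.3,"roll":0,"grip":0},{"x":2.5,"y":-7.2,"z":-3,"roll":0,"grip":0},{"x":0,"y":0,"z":0,"roll":0,"grip":0}]'| grep -E "time|pos|ft";python3 -m pendant '[{"x":2.4,"y":-6.8,"z":-3.8,"roll":0,"grip":0},{"x":2.3,"y":-6.4,"z":-4.6,"roll":0,"grip":0},{"x":0,"y":0,"z":0,"roll":0,"grip":0}]'| grep -E "time|pos|ft";python3 -m pendant '[{"x":2.1,"y":-5.8,"z":-3.5,"roll":0,"grip":0},{"x":0,"y":0,"z":0,"roll":0,"grip":0}]'| grep -E "time|pos|ft"
```

```text
time: 33.9
tool_pos: [402.8, 384.1, 53.5]
ft_force: [2.0, -1.6, 4.3]
time: 34.28
tool_pos: [407.3, 370.7, 44.6]
ft_force: [1.8, -2.5, 3.7]
time: 34.52
tool_pos: [409.2, 365.2, 41.1]
ft_force: [-0.1, -1.8, 2.5]
```

```bash
python3 -m pendant '[{"x":0,"y":0,"z":0,"roll":0,"grip":0.6},{"x":0,"y":0,"z":0,"roll":0,"grip":0.6},{"x":0,"y":0,"z":0,"roll":0,"grip":0.6},{"x":0,"y":0,"z":10,"roll":0,"grip":0.6},{"x":0,"y":0,"z":40,"roll":0,"grip":0.6},{"x":0,"y":0,"z":60,"roll":0,"grip":0.6},{"x":-30,"y":40,"z":50,"roll":0,"grip":0.6},{"x":-30,"y":40,"z":20,"roll":0,"grip":0.6},{"x":-30,"y":40,"z":0,"roll":0,"grip":0.6},{"x":-30,"y":40,"z":0,"roll":0,"grip":0.6}]'| grep -E "time|pos|ft|open"
python3 - <<'E'
from h import *
for n in("scene","top"):
    c=cam(n);save(c,n+"5.png");np.savez(n+"0.npz",**c)
E
python3 m.py
python3 - <<'E'
from h import *
c=dict(np.load("scene0.npz"));w=world(c);hsv=cv2.cvtColor(c["color"],cv2.COLOR_RGB2HSV)
r=np.hypot(w[...,0]-409,w[...,1]-365.5)
m=(r<52)&(w[...,2]>18)&(w[...,2]<45)&(hsv[...,0]<25)&(hsv[...,1]>70)
q=w[m];A=np.c_[q[:,:2]-[409,365.5],np.ones(len(q))]
for _ in range(3):
    k=np.linalg.lstsq(A,q[:,2],rcond=None)[0];e=abs(q[:,2]-A@k)<4;q,A=q[e],A[e]
print("plate",len(q),np.degrees(k[:2]),k[2])
E
```

```text
time: 35.78
tool_pos: [291.6, 522.3, 217.0]
ft_force: [0.9, 0.8, -0.5]
opening: 55.9
== top
panel n [-0.4984  0.0592  0.8649] tilt 30.13 yaw -6.78 rect [300.3 221.2] 84.14 c [555.4  47.8 126.7]
[[442.7, -90.0, 71.2], [632.7, -112.6, 182.3], [668.1, 185.6, 182.2], [478.1, 208.1, 71.2]]
grip z 73.8 [407.8 366.7] [27.4 82. ] 21.7 260
knob slope coords pct [[131.7, -34.0, -218.1], [134.2, -22.0, -208.4], [142.0, -4.4, 48.5], [148.3, 10.7, 54.1], [155.6, 48.9, 56.9]]
top [140.8  -3.5] [15.5 29.1] 52.5 world [650.6  47.9 242.2]
tray [469.3 385.4] [252.3 161.8] 16.1 [-0.5  6.2 25.3]
== scene
panel n [-0.5599  0.1066  0.8217] tilt 34.75 yaw -10.78 rect [333.5  47.7] 59.59 c [591.   38.9 148.9]
[[496.3, -92.1, 101.4], [528.9, -116.2, 126.7], [685.7, 169.8, 196.4], [653.1, 193.9, 171.1]]
grip z 73.5 [411.2 368.2] [30.3 80.5] 20.8 249
knob slope coords pct [[90.6, -7.2, 12.4], [95.8, -3.3, 16.0], [106.4, 10.2, 31.0], [110.1, 19.1, 44.5], [112.1, 21.0, 47.2]]
top [102.3   5.6] [26.8 20.2] 43.6 world [652.6  50.3 242.4]
tray [469.5 384.2] [255.1 159.8] 16.1 [ 0.   6.6 25.6]
plate 201 [-2.37568909 -1.78219765] 32.017251615158514
```

View pics/scene5.png

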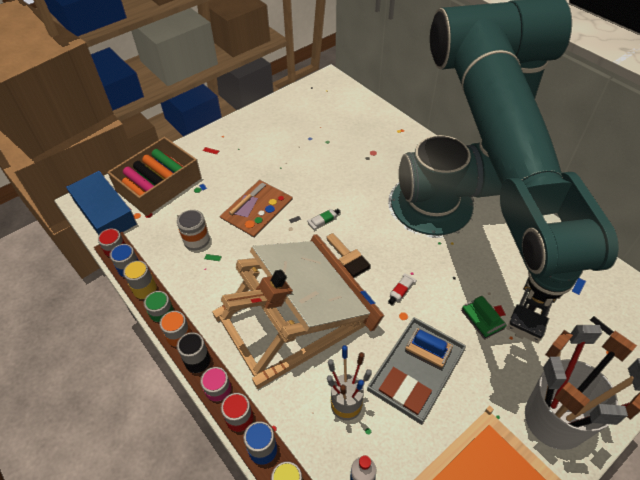

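The sander lies flat in the tray at (430,345), with its bar top at the same height as at the start. The sheets at (405,390), the panel and the holder at (272,290) are all in place, and the gripper is clear. Handing in.

```bash
python3 -c "from station import bot;print(bot.hand_in())"
```

```text
the job is handed in; nothing more can be done
None
```

The job is handed in: the holder is on the panel's top edge, both strokes ran left to right at about 9–11 N with roughly 17 mm of overlap, and the sander is back flat in the tray beside the sheets (robot clock about 36 s of 72 s).

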